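# Zero the kiln gauge's peak pointer

### The job

Before the next firing, turn the red knob of the kiln gauge anticlockwise (seen from above) until its red peak pointer is fully back against the brass zero stop, then let go. Leave the blue pointer of the drying-cabinet gauge where it is, and do not disturb the small unfired cup.

Things in the scene. Friction and masses are not known exactly. Their poses are not given: they have to be found in the camera images.
- kiln_peak (a joint): Red knob with its flat red pointer (end 69 mm from the axis) on the kiln gauge, in rad: 0 = against the zero stop, a hard stop marked by a 16 x 8 mm brass block at the anticlockwise end of the black ticks; grows clockwise seen from above, to 1.75. Starts between 0.75 and 1.35. No spring: it stays where left; turning takes about 0.05 N m.
- kiln_grip (a point): Grip point on the red knob's vertical axis, 91 mm above the table; turns with the knob: x along the bar to the pointer's end, z up. The bar is 42 mm long, 14 thick, 32 high, its top 98 mm above the table, on a disc 44 mm across whose top is at 68 mm; all else on the gauge is lower.
- dryer_tip (a point): End of the blue pointer of the drying-cabinet gauge, 66 mm from its knob's axis, 64 mm above the table; not to be turned. Both gauges are alike but for colour: a grey box 160 x 160 mm, fixed to the table, top 56 mm up, with a round white dial; one stands left, one right, each turned up to 0.8 rad.
- cup: Small unfired off-white clay cup, 72 mm across the rim and 55 mm high, loose, standing on the table beyond the gauges; origin at the centre of its underside, z up.
There are look-alikes about, which are no part of the job. What is shaped like the part that bears kiln_peak but green is not meant.

How it is judged:
By the outcome, as a careful person would: the job done as asked, in the order asked, and still so for the second after the job is handed in, with the robot touching nothing.
It also fails if it takes over 32 s, if anything falls off the work surface, if the arm or the gripper's body presses on something with over 40 N, if the wrist force passes 120 N, or if a joint passes its speed limit or range.

### The arm

A 6-joint arm with a two-finger parallel gripper is mounted at the origin on the work surface. World frame = base frame: x ahead of the robot, y to its left, z up, the work surface at z = 0. Lengths are in m, angles in rad, forces in N, time in s.
With the tool pointing down it reaches from about 0.325 to 0.85 m from the base axis. Payload 15.5 kg.
Tool frame: the origin (TCP) lies at the very end of the fingers, on their centre line; the grasp point (between the pads) lies 19 mm behind it; y points along the fingers, x is the direction in which the jaws open and shut, and the axes are right-handed (so a half turn about y gives the same grasp; the last joint's range is limited). The gripper opens to 91 mm and grips with 3 to 60 N. Pads are 32 mm wide; open, the fingers measure 118 mm over their backs; the gripper's body (76 mm by 178 mm) begins 60 mm behind the grasp point.
Start: joints at [-1.431, 0.494, 1.345, -0, 1.302, -0.096], TCP at [0.145, -0.608, 0.214] pointing down, gripper open.
Joint ranges: [-2.91, 2.91], [-0.82, 2.16], [0.22, 2.67], [-1.22, 4.37], [0.12, 2.79], [-3.08, 3.08]. Speed limits (rad/s): [1.89, 1.89, 2.57, 3.01, 3.01, 3.01].

### API

Orientations are given as a rotation vector (axis times angle).
In Python, from station import manip, snapshot gives the robot as it stands.
- The arm moves only by the tool drive_tool, never from a script. Its arguments are lists of equal length, an entry for each row: "angular": the turn, a rotation vector about the tool's x, y, z in rad, a list of three; "xyz": the shift along the tool's x, y, z in mm, a list of three; "fingers": the finger opening in mm, from 0 to 91.2. In form: {"angular": [[rx, ry, rz], ...], "xyz": [[dx, dy, dz], ...], "fingers": [fingers, ...]}. A call has 1 to 8 rows; each row shifts and turns the commanded pose from where the row before left it, along the tool's axes as they then stand; what a row does not reach is not made up. A row lasts 1/12 s, in which the tool goes at most 41.7 mm and 7.16 degrees, less where a joint would pass 70% of its speed; a pose out of reach is approached as far as the arm can. A call with a gripper value outside its range is refused whole. The fingers move at their own pace and stop on an object; "newtons" is the grip in N (left out, the last holds). Time passes only in rows, so rows that do not move let the fingers close. It gives the time, the measured TCP pose, the force and the opening at its end, in the units of the state.
- manip.read_state(): the state, without advancing time (a new reading comes with each control period).
- snapshot(name): name is "scene" or "side" or "wrist"; returns a dict with "frame" (480x640x3 uint8, red, green, blue), "vertical_fov" (degrees; the focal length in pixels is half the picture's height over the tangent of half this angle, whatever the lens; pixels are square), "cx", "cy" (the principal point, pixels), "D" ([k1, k2, p1, p2, k3] as OpenCV has them; the pictures are not rectified), "world_from_camera" (4x4, takes a point from camera to world coordinates). Camera axes: x right, y up, looking along -z (the intrinsics and any distortion apply to the point x, -y, -z); pixel columns grow to the right and rows downward; lengths in m; the calibration is good to about 2 mm. A picture is of the moment at which its call begins. There is no depth.
- manip.finish_job(): hands the job in, once; it reports no verdict.
The state is a dict: "t": time; "q": joint angles; "joint_vel": joint speeds; "tau": joint torques, N m; "ee_pos": TCP position; "ee_rot": TCP orientation; "wrist_force": force on the tool from outside, world axes, zero at the start; "moment": the same for the moment, N m; "finger_gap": opening from 0.0 (shut) to 1.0 (fully open).
Only numpy, scipy, OpenCV 4.12 (cv2) and the standard library are available. Lean on these libraries where they do the work, as an engineer would, in place of code of your own. Each camera call takes 0.05 s, during which the arm holds its last target. There are 200 camera calls.

## Working session

There is one attempt and no reset: what is moved stays moved. The work goes in short steps, Python scripts to look and compute and a tool call to move; the robot and the scene stay as the last step left them, time stands still between calls to the robot, and variables do not carry over. Pictures are saved under pics/ and viewed, about 8 in all and at most 12, crops included, and the job is handed in when it is done.

Besides the shell and the picture viewer there is one more tool, called after ">>>" as name(argument=value, ...) on one line, values as JSON. drive_tool: Moves the arm, as the interface text tells. Its arguments: {"type":"object","properties":{"angular":{"type":"array","items":{"type":"array","items":{"type":"number"}}},"xyz":{"type":"array","items":{"type":"array","items":{"type":"number"}}},"fingers":{"type":"array","items":{"type":"number"}},"newtons":{"type":"number"}},"required":["angular","xyz","fingers"]}

```bash
mkdir -p pics
cat > h.py <<'E'
import numpy as np, cv2
from station import manip, snapshot
from scipy.spatial.transform import Rotation as R
def K(s):
    f=240/np.tan(np.radians(s["vertical_fov"])/2); return np.array([[f,0,s["cx"]],[0,f,s["cy"]],[0,0,1]])
def ray(s,px):
    p=cv2.undistortPoints(np.array(px,float).reshape(-1,1,2),K(s),np.array(s["D"],float)).reshape(-1,2)
    T=np.array(s["world_from_camera"]); d=np.c_[p[:,0],-p[:,1],-np.ones(len(p))]@T[:3,:3].T
    return T[:3,3],d
def onz(s,px,z):
    o,d=ray(s,px); return o+d*((z-o[2])/d[:,2])[:,None]
def save(s,n): cv2.imwrite(f"pics/{n}.png",s["frame"][:,:,::-1])
E
python3 - <<'E'
from h import *
for n in ["scene","side"]:
    s=snapshot(n); save(s,n); np.save(n+".npy",s,allow_pickle=True); print(n,np.round(s["world_from_camera"],2).tolist(),s["vertical_fov"],s["D"])
st=manip.read_state(); print(st)
E
```

```text
scene [[-0.76, -0.43, 0.48, 1.3], [0.64, -0.5, 0.58, 0.98], [-0.01, 0.75, 0.66, 1.1], [0.0, 0.0, 0.0, 1.0]] 45.97098563720602 [-0.17874436  0.          0.          0.          0.        ]
side [[-0.83, 0.36, -0.43, 0.04], [-0.56, -0.51, 0.66, 0.89], [0.02, 0.78, 0.62, 0.84], [0.0, 0.0, 0.0, 1.0]] 55.818083680072085 [-0.09153935  0.          0.          0.          0.        ]
{'t': 0.1, 'q': array([-1.43148768e+00,  4.94117225e-01,  1.34603699e+00, -2.13423887e-05,
        1.30247819e+00, -9.54695570e-02]), 'joint_vel': array([-7.21706539e-04, -3.49746040e-04, -1.18553746e-03,  1.01568630e-05,
        1.37728946e-03,  1.86685547e-03]), 'tau': array([-1.22009984e-03, -8.80240846e+01, -3.82541299e+01,  7.05832243e-02,
        4.83619503e-02, -7.06287082e-06]), 'ee_pos': array([ 0.14536223, -0.60753399,  0.21341116]), 'ee_rot': array([-1.31042566,  1.03504723, -1.03376907]), 'wrist_force': array([-0.41466614, -0.72078369,  0.35001401]), 'moment': array([0.02772441, 0.03874268, 0.00538471]), 'finger_gap': 1.0030650699081665}
```

View pics/scene.png

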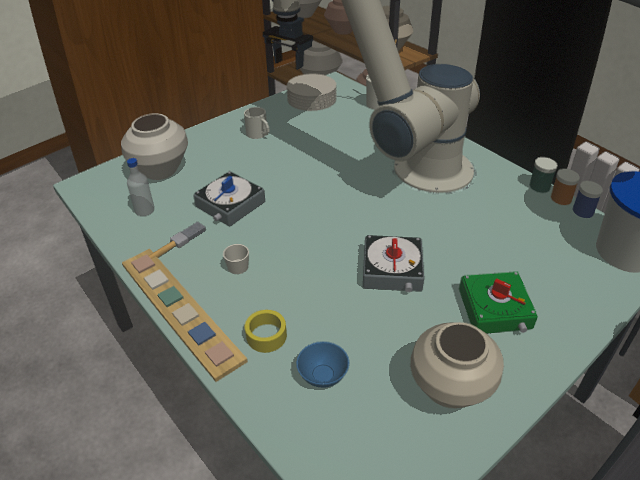

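View pics/side.png

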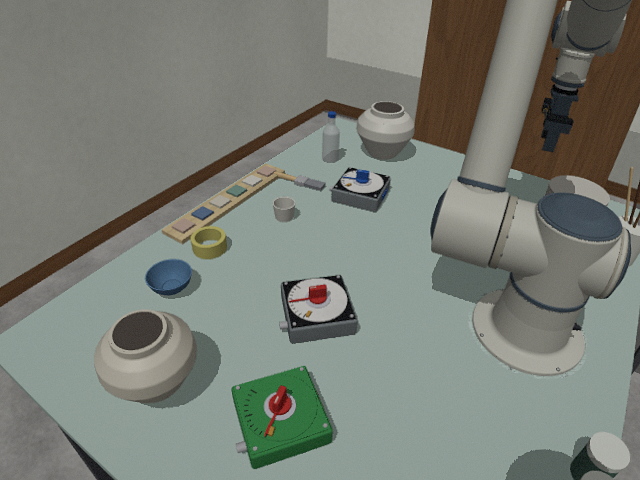

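Scene: the kiln gauge (grey box) is at (394,260), with its red knob at about (394,250) and the brass block near (412,262). The green decoy is at (497,300), the dryer gauge at (229,195) and the cup at (236,258). The side view has the kiln gauge at (318,300). Next I'll measure them.

Run:
```python
from h import *
out=[]
for n,(x0,y0,x1,y1) in dict(scene=(355,225,435,295),side=(270,265,365,345)).items():
    s=np.load(n+".npy",allow_pickle=True).item(); f=s["frame"]; c=f[y0:y1,x0:x1]
    h=cv2.cvtColor(c,cv2.COLOR_RGB2HSV)
    red=((h[...,0]<6)|(h[...,0]>172))&(h[...,1]>150)&(h[...,2]>70)
    br=(h[...,0]>12)&(h[...,0]<28)&(h[...,1]>110)&(h[...,2]>90)
    wh=((h[...,1]<50)&(h[...,2]>165)).astype(np.uint8)
    print(n,'red n',red.sum())
    # dial: hull ellipse of white
    cs,_=cv2.findContours(wh,cv2.RETR_EXTERNAL,cv2.CHAIN_APPROX_NONE); k=max(cs,key=cv2.contourArea)
    hull=cv2.convexHull(k).reshape(-1,2)+[x0,y0]; W=onz(s,hull,.056)[:,:2]
    (cx,cy),r=cv2.minEnclosingCircle(W.astype(np.float32)); print('dial',cx,cy,r)
    b=np.argwhere(br)[:,::-1]+[x0,y0]; print('brass',len(b),onz(s,[b.mean(0)],.06))
    p=np.argwhere(red)[:,::-1]+[x0,y0]; P=onz(s,p,.064)[:,:2]; d=P-[cx,cy]; 
    i=np.argsort(-np.hypot(*d.T))[:8]; print('far red',np.round(np.c_[p[i],P[i],np.hypot(*d[i].T),np.degrees(np.arctan2(d[i,1],d[i,0]))],3))
    big=cv2.resize(c[:,:,::-1],None,fx=4.8,fy=4.8,interpolation=cv2.INTER_CUBIC); big=cv2.resize(big,(400,360)); out.append(big)
cv2.imwrite("pics/crop.png",np.hstack(out))
s=np.load("scene.npy",allow_pickle=True).item(); print('cup',onz(s,[[236,262]],.02),'dryer',onz(s,[[229,195]],.056))
```

```text
scene red n 157
dial 0.45263129472732544 0.24957555532455444 0.0701770931482315
brass 16 [[0.4409138  0.30462623 0.06      ]]
far red [[ 3.94000e+02  2.70000e+02  5.02000e-01  2.99000e-01  6.90000e-02
   4.52320e+01]
 [ 3.94000e+02  2.69000e+02  4.99000e-01  2.96000e-01  6.60000e-02
   4.52610e+01]
 [ 3.94000e+02  2.68000e+02  4.96000e-01  2.94000e-01  6.20000e-02
   4.52950e+01]
 [ 3.94000e+02  2.67000e+02  4.94000e-01  2.91000e-01  5.80000e-02
   4.53320e+01]
 [ 3.94000e+02  2.66000e+02  4.91000e-01  2.88000e-01  5.50000e-02
   4.53750e+01]
 [ 3.96000e+02  2.39000e+02  4.11000e-01  2.18000e-01  5.20000e-02
  -1.42153e+02]
 [ 3.95000e+02  2.39000e+02  4.14000e-01  2.16000e-01  5.20000e-02
  -1.39156e+02]
 [ 3.94000e+02  2.39000e+02  4.16000e-01  2.14000e-01  5.10000e-02
  -1.36113e+02]]
side red n 296
dial 0.4594978988170624 0.25203952193260193 0.0699765682220459
brass 21 [[0.44866876 0.30727083 0.06      ]]
far red [[2.9000e+02 3.0100e+02 5.0400e-01 3.0200e-01 6.7000e-02 4.8565e+01]
 [2.9100e+02 3.0100e+02 5.0200e-01 3.0100e-01 6.5000e-02 4.9059e+01]
 [2.9200e+02 3.0100e+02 5.0000e-01 3.0000e-01 6.2000e-02 4.9590e+01]
 [2.9200e+02 3.0000e+02 5.0200e-01 2.9700e-01 6.2000e-02 4.6645e+01]
 [2.9300e+02 3.0100e+02 4.9800e-01 2.9800e-01 6.0000e-02 5.0162e+01]
 [2.9300e+02 3.0000e+02 5.0000e-01 2.9600e-01 5.9000e-02 4.7111e+01]
 [2.9400e+02 3.0100e+02 4.9600e-01 2.9700e-01 5.8000e-02 5.0779e+01]
 [2.9400e+02 3.0000e+02 4.9800e-01 2.9400e-01 5.7000e-02 4.7614e+01]]
cup [[ 0.77472645 -0.03413425  0.02      ]] dryer [[ 0.64584535 -0.26149085  0.056     ]]
```

View pics/crop.png

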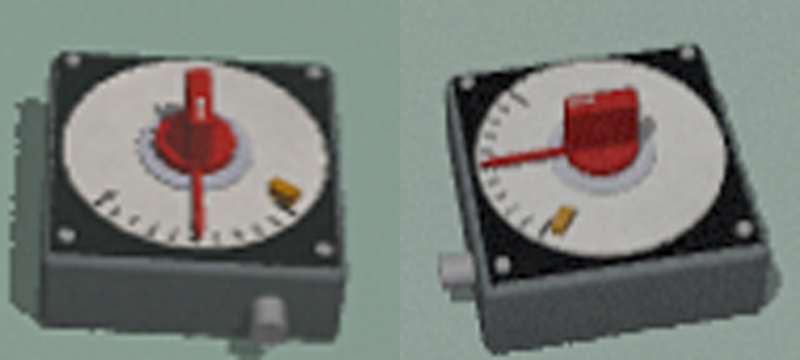

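Crops: in both views the red pointer points away from the robot at about 46° and the brass stop is at about 100°. The knob axis is near (0.456, 0.251). Next, the tool frame and the turn needed.

```bash
cat >> h.py <<'E'
def plan(goal,yaw):
    "shift in tool axes (mm), turn about tool y (deg) to put the jaw axis at yaw (deg, mod 180)"
    st=manip.read_state(); M=R.from_rotvec(st["ee_rot"]).as_matrix(); x=np.degrees(np.arctan2(M[1,0],M[0,0]))
    a=(yaw-x+90)%180-90
    print('t',st['t'],'pos',st['ee_pos'].round(4),'x yaw',x.round(1),'y',M[:,1].round(3),'q',st['q'].round(3),'gap',st['finger_gap'])
    print('F',st['wrist_force'].round(1),'M',st['moment'].round(2))
    print('shift mm',(M.T@(np.array(goal)-st['ee_pos'])*1000).round(1),'turn about tool y deg',-a,'(world',a,')')
E
python3 - <<'E'
from h import *
plan([.4,-.2,.214],0); plan([.456,.251,.214],136.5)
E
```

```text
t 0.1 pos [ 0.1454 -0.6075  0.2134] x yaw -76.5 y [-0.     0.001 -1.   ] q [-1.431  0.494  1.346 -0.     1.302 -0.095] gap 1.0030650699081665
F [-0.4 -0.7  0.4] M [0.03 0.04 0.01]
shift mm [-3.371e+02 -2.000e-01  3.425e+02] turn about tool y deg -76.54787253075114 (world 76.54787253075114 )
t 0.1 pos [ 0.1454 -0.6075  0.2134] x yaw -76.5 y [-0.     0.001 -1.   ] q [-1.431  0.494  1.346 -0.     1.302 -0.095] gap 1.0030650699081665
F [-0.4 -0.7  0.4] M [0.03 0.04 0.01]
shift mm [-7.627e+02  2.000e-01  5.018e+02] turn about tool y deg -33.047872530751135 (world 33.047872530751135 )
```

>>> drive_tool(angular=[[0,0,0],[0,0,0],[0,0,0],[0,0,0],[0,0,0],[0,0,0],[0,0,0],[0,0,0]], xyz=[[-26,0,26],[-26,0,26],[-26,0,26],[-26,0,26],[-26,0,26],[-26,0,26],[-26,0,26],[-26,0,26]], fingers=[91,91,91,91,91,91,91,91])

```text
t: 0.77
ee_pos: [0.2997, -0.3554, 0.2138]
ee_rot: [-1.311, 1.035, -1.035]
wrist_force: [1.1, -0.7, 0.4]
finger_gap: 0.995
```

>>> drive_tool(angular=[[0,0,0],[0,0,0],[0,0,0],[0,0,0],[0,0,0],[0,0,0],[0,0,0],[0,0,0]], xyz=[[-26,0,26],[-26,0,26],[-26,0,26],[-26,0,26],[-26,0,26],[-36,0,13],[-36,0,13],[-36,0,13]], fingers=[91,91,91,91,91,91,91,91])

```text
t: 1.43
ee_pos: [0.4081, -0.0846, 0.2138]
ee_rot: [-1.311, 1.035, -1.034]
wrist_force: [1.6, -1.0, -1.0]
finger_gap: 0.998
```

>>> drive_tool(angular=[[0,0,0],[0,0,0],[0,0,0],[0,0,0],[0,0,0],[0,0,0],[0,0,0],[0,0,0]], xyz=[[-36,0,13],[-36,0,13],[-36,0,13],[-36,0,13],[-36,0,13],[-30,0,13],[-15,0,5],[0,0,0]], fingers=[91,91,91,91,91,91,91,91])

```text
t: 2.1
ee_pos: [0.4367, 0.1547, 0.2137]
ee_rot: [-1.312, 1.032, -1.032]
wrist_force: [-0.4, 0.0, 0.2]
finger_gap: 0.998
```

Run:
```python
from h import *
plan([.456,.251,.214],136.5)
```

```text
t 2.1 pos [0.4367 0.1547 0.2137] x yaw -76.4 y [-0.     0.001 -1.   ] q [2.110e-01 2.680e-01 1.728e+00 1.000e-03 1.146e+00 1.544e+00] gap 0.9976778483848696
F [-0.4  0.   0.2] M [-0.03  0.08 -0.  ]
shift mm [-89.   -0.2  41.4] turn about tool y deg -32.86848108608865 (world 32.86848108608865 )
```

>>> drive_tool(angular=[[0,0,0],[0,0,0],[0,0,0],[0,-0.115,0],[0,-0.115,0],[0,-0.115,0],[0,-0.115,0],[0,-0.113,0]], xyz=[[-30,0,14],[-30,0,14],[-29,0,13],[0,0,0],[0,0,0],[0,0,0],[0,0,0],[0,0,0]], fingers=[91,91,91,91,91,91,91,91])

```text
t: 2.77
ee_pos: [0.4557, 0.2472, 0.2137]
ee_rot: [-1.489, 0.593, -0.592]
wrist_force: [-0.4, 0.2, -0.6]
finger_gap: 0.997
```

Run:
```python
from h import *
s=snapshot("wrist"); save(s,"w1"); np.save("w1.npy",s,allow_pickle=True); plan([.456,.251,.074],136.5)
```

```text
t 2.8167 pos [0.4557 0.2472 0.2137] x yaw -42.9 y [-0.001 -0.    -1.   ] q [ 0.382  0.345  1.605 -0.     1.192  1.13 ] gap 0.9976277009115172
F [ 0.7 -0.2  1. ] M [-0.04 -0.05  0.02]
shift mm [ -2.4 139.7   3.1] turn about tool y deg 0.6171744152388783 (world -0.6171744152388783 )
```

View pics/w1.png

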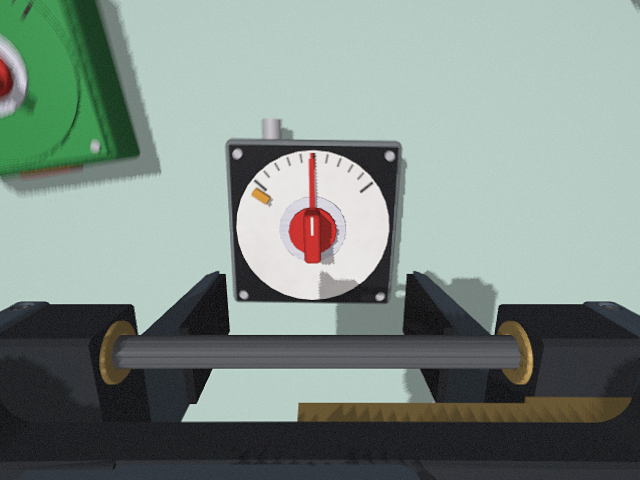

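Wrist view: the dial is centred at about (313,226), the red pointer tip at (313,154), the bar runs along the image column at x≈313, and the brass stop is at (261,196).

```bash
cat > m.py <<'E'
from h import *
def meas(s,x0=232,y0=140,x1=400,y1=300):
    c=s["frame"][y0:y1,x0:x1]; h=cv2.cvtColor(c,cv2.COLOR_RGB2HSV)
    red=((h[...,0]<6)|(h[...,0]>172))&(h[...,1]>140)&(h[...,2]>70)
    br=(h[...,0]>12)&(h[...,0]<28)&(h[...,1]>120)&(h[...,2]>90)
    wh=((h[...,1]<60)&(h[...,2]>195)).astype(np.uint8)
    k=max(cv2.findContours(wh,cv2.RETR_EXTERNAL,cv2.CHAIN_APPROX_NONE)[0],key=cv2.contourArea)
    W=onz(s,cv2.convexHull(k).reshape(-1,2)+[x0,y0],.056)[:,:2]
    (cx,cy),r=cv2.minEnclosingCircle(W.astype(np.float32)); print('dial',cx,cy,r)
    px=lambda m:np.argwhere(m)[:,::-1]+[x0,y0]
    P=onz(s,px(red),.064)[:,:2]-[cx,cy]; d=np.hypot(*P.T); far=P[(d>.05)&(d<.072)]
    print('ptr ang',np.degrees(np.arctan2(*far.mean(0)[::-1])),'len',d.max())
    b=onz(s,px(br),.06)[:,:2]-[cx,cy]; print('brass',len(b),'ang',np.degrees(np.arctan2(*b.mean(0)[::-1])),'r',np.hypot(*b.mean(0)))
E
python3 - <<'E'
from m import *
s=np.load("w1.npy",allow_pickle=True).item(); meas(s)
print(onz(s,[[313,238]],.098), onz(s,[[313,215],[313,262]],.098))
E
```

```text
dial 0.4543945789337158 0.2502048909664154 0.07122223824262619
ptr ang 46.87125586532071 len 0.06896198475794722
brass 141 ang 102.2544584946499 r 0.0562801914079138
[[0.45667196 0.25112562 0.098     ]] [[0.46987825 0.26502751 0.098     ]
 [0.44236154 0.23606117 0.098     ]]
```

>>> drive_tool(angular=[[0,0,0],[0,0,0],[0,0,0],[0,0,0],[0,0,0],[0,0,0],[0,0,0],[0,0,0]], xyz=[[-2.8,30,1.9],[0,30,0],[0,30,0],[0,20,0],[0,15,0],[0,10,0],[0,4,0],[0,0,0]], fingers=[91,91,91,91,91,91,91,91])

```text
t: 3.48
ee_pos: [0.455, 0.2508, 0.0745]
ee_rot: [-1.488, 0.598, -0.597]
wrist_force: [-1.0, -0.7, 0.5]
finger_gap: 0.999
```

>>> drive_tool(angular=[[0,0,0],[0,0,0],[0,0,0],[0,0,0],[0,0,0],[0,0,0],[0,0,0],[0,0,0]], xyz=[[0,0,0],[0,0,0],[0,0,0],[0,0,0],[0,0,0],[0,0,0],[0,0,0],[0,0,0]], fingers=[10,10,10,10,10,10,10,10], newtons=15)

```text
t: 4.15
ee_pos: [0.4551, 0.2512, 0.0749]
ee_rot: [-1.487, 0.597, -0.597]
wrist_force: [-0.6, 0.7, 0.0]
finger_gap: 0.443
```

Run:
```python
from h import *
plan([.455,.2505,.074],136.9)
```

```text
t 4.15 pos [0.4551 0.2512 0.0749] x yaw -43.7 y [-0. -0. -1.] q [0.389 0.536 1.754 0.    0.851 1.152] gap 0.44329982406418267
F [-0.6  0.7  0. ] M [-0.05 -0.06  0.01]
shift mm [ 0.4  0.9 -0.6] turn about tool y deg -0.6175284341398992 (world 0.6175284341398992 )
```

Fingers are still closing.

>>> drive_tool(angular=[[0,0,0],[0,0,0],[0,0,0],[0,0,0],[0,0,0],[0,0,0],[0,0,0],[0,0,0]], xyz=[[0,0,0],[0,0,0],[0,0,0],[0,0,0],[0,0,0],[0,0,0],[0,0,0],[0,0,0]], fingers=[10,10,10,10,10,10,10,10])

```text
t: 4.82
ee_pos: [0.4551, 0.2512, 0.0749]
ee_rot: [-1.487, 0.597, -0.597]
wrist_force: [0.2, -0.1, -1.3]
finger_gap: 0.151
```

Run:
```python
from h import *
plan([.455,.2505,.074],136.9)
```

```text
t 4.8167 pos [0.4551 0.2512 0.0749] x yaw -43.7 y [-0.  0. -1.] q [0.389 0.536 1.754 0.    0.851 1.152] gap 0.15143720848814324
F [ 0.2 -0.1 -1.3] M [ 0.07 -0.09  0.04]
shift mm [ 0.4  0.9 -0.6] turn about tool y deg -0.6188525094471515 (world 0.6188525094471515 )
```

Gripped at 13.8 mm, which matches the 14 mm bar. Turning anticlockwise (negative about tool y).

>>> drive_tool(angular=[[0,-0.09,0],[0,-0.09,0],[0,-0.09,0],[0,-0.09,0],[0,-0.09,0],[0,-0.09,0],[0,-0.09,0],[0,-0.09,0]], xyz=[[0,0,0],[0,0,0],[0,0,0],[0,0,0],[0,0,0],[0,0,0],[0,0,0],[0,0,0]], fingers=[10,10,10,10,10,10,10,10])

```text
t: 5.48
ee_pos: [0.4553, 0.2511, 0.0749]
ee_rot: [-1.571, 0.03, -0.031]
wrist_force: [1.0, -0.8, -1.8]
finger_gap: 0.152
```

Run:
```python
from h import *
from m import *
plan([.455,.2505,.074],136.9)
s=snapshot("scene"); f=s["frame"]
a=cv2.resize(f[225:295,355:435,::-1],(400,360),interpolation=cv2.INTER_CUBIC)
s=snapshot("side"); b=cv2.resize(s["frame"][265:345,270:365,::-1],(400,360),interpolation=cv2.INTER_CUBIC)
cv2.imwrite("pics/c2.png",np.hstack([a,b]))
```

```text
t 5.4833 pos [0.4553 0.2511 0.0749] x yaw -2.2 y [ 0. -0. -1.] q [ 0.389  0.536  1.754 -0.     0.851  0.428] gap 0.15240040761714999
F [ 1.  -0.8 -1.8] M [-0.17 -0.33 -0.05]
shift mm [-0.3  0.9 -0.6] turn about tool y deg 40.89065234878649 (world -40.89065234878649 )
```

View pics/c2.png

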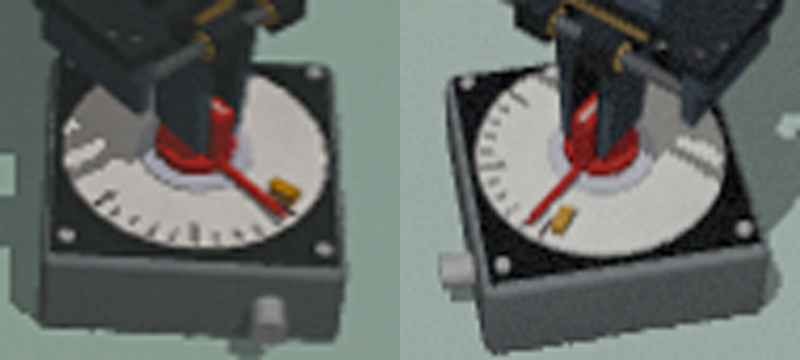

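Crops: the knob turned with the grip, and the pointer is now just short of the last tick and the brass block. I'll continue in small steps and watch the moment about the vertical.

>>> drive_tool(angular=[[0,-0.02,0],[0,-0.02,0],[0,-0.02,0],[0,0,0]], xyz=[[0,0,0],[0,0,0],[0,0,0],[0,0,0]], fingers=[10,10,10,10])

```text
t: 5.92
ee_pos: [0.4553, 0.2511, 0.0749]
ee_rot: [-1.571, -0.014, 0.014]
wrist_force: [3.3, -2.0, -2.9]
finger_gap: 0.152
```

```bash
python3 -c "
from h import *
plan([.455,.2505,.074],136.9)"
```

```text
t 5.9167 pos [0.4553 0.2511 0.0749] x yaw 1.0 y [ 0. -0. -1.] q [ 0.389  0.536  1.754 -0.     0.851  0.371] gap 0.15231645423173445
F [ 3.3 -2.  -2.9] M [-0.39 -0.72  0.05]
shift mm [-0.3  0.9 -0.6] turn about tool y deg 44.1231952661241 (world -44.1231952661241 )
```

>>> drive_tool(angular=[[0,-0.02,0],[0,-0.02,0],[0,0,0]], xyz=[[0,0,0],[0,0,0],[0,0,0]], fingers=[10,10,10])

```text
t: 6.17
ee_pos: [0.4553, 0.2511, 0.0749]
ee_rot: [-1.57, -0.046, 0.046]
wrist_force: [4.1, -2.2, -4.7]
finger_gap: 0.152
```

```bash
python3 -c "
from h import *
plan([.455,.2505,.074],136.9)"
```

```text
t 6.1667 pos [0.4553 0.2511 0.0749] x yaw 3.4 y [ 0. -0. -1.] q [ 0.389  0.536  1.754 -0.     0.851  0.331] gap 0.1516329519079417
F [ 4.1 -2.2 -4.7] M [-0.56 -0.93  0.01]
shift mm [-0.4  0.9 -0.6] turn about tool y deg 46.46727684490932 (world -46.46727684490932 )
```

>>> drive_tool(angular=[[0,-0.02,0],[0,-0.02,0],[0,0,0]], xyz=[[0,0,0],[0,0,0],[0,0,0]], fingers=[10,10,10])

```text
t: 6.42
ee_pos: [0.4553, 0.2511, 0.075]
ee_rot: [-1.569, -0.077, 0.077]
wrist_force: [4.6, -2.9, -4.0]
finger_gap: 0.159
```

Run:
```python
from h import *
plan([.455,.2505,.074],136.9)
s=snapshot("scene"); f=s["frame"]
a=cv2.resize(f[225:295,355:435,::-1],(400,360),interpolation=cv2.INTER_CUBIC)
s=snapshot("side"); b=cv2.resize(s["frame"][265:345,270:365,::-1],(400,360),interpolation=cv2.INTER_CUBIC)
cv2.imwrite("pics/c3.png",np.hstack([a,b]))
```

```text
t 6.4167 pos [0.4553 0.2511 0.075 ] x yaw 5.6 y [ 0.  0. -1.] q [ 0.389  0.536  1.754 -0.     0.851  0.291] gap 0.15939500901915438
F [ 4.6 -2.9 -4. ] M [-0.61 -0.96 -0.53]
shift mm [-0.4  1.  -0.6] turn about tool y deg 48.71144241122346 (world -48.71144241122346 )
```

View pics/c3.png

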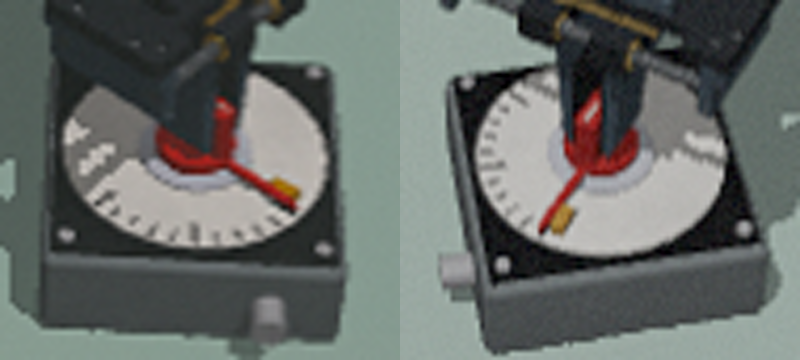

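Crops: the pointer touches the brass block. The moment about z jumped to −0.53 N m (turning takes 0.05) and the grip is slightly wedged, so it is on the hard stop. Releasing.

>>> drive_tool(angular=[[0,0,0],[0,0,0],[0,0,0],[0,0,0],[0,0,0],[0,0,0],[0,0,0],[0,0,0]], xyz=[[0,0,0],[0,0,0],[0,0,0],[0,0,0],[0,0,0],[0,0,0],[0,0,0],[0,0,0]], fingers=[91,91,91,91,91,91,91,91])

```text
t: 7.18
ee_pos: [0.4551, 0.2512, 0.0749]
ee_rot: [-1.569, -0.076, 0.076]
wrist_force: [0.4, 0.5, 0.3]
finger_gap: 0.708
```

>>> drive_tool(angular=[[0,0,0],[0,0,0],[0,0,0],[0,0,0],[0,0,0],[0,0,0],[0,0,0],[0,0,0]], xyz=[[0,-10,0],[0,-20,0],[0,-30,0],[0,-30,0],[0,-30,0],[0,-20,0],[0,0,0],[0,0,0]], fingers=[91,91,91,91,91,91,91,91])

```text
t: 7.85
ee_pos: [0.4556, 0.2514, 0.2165]
ee_rot: [-1.569, -0.078, 0.074]
wrist_force: [0.4, 0.3, -0.1]
finger_gap: 0.996
```

Run:
```python
from m import *
plan([.455,.2505,.074],136.9)
s=snapshot("wrist"); save(s,"w2"); np.save("w2.npy",s,allow_pickle=True); meas(s,225,120,420,300)
a=np.load("scene.npy",allow_pickle=True).item()["frame"]; b=snapshot("scene")["frame"]
print('dryer/cup diff',[np.abs(a[y0:y1,x0:x1].astype(int)-b[y0:y1,x0:x1]).max(2).mean() for x0,y0,x1,y1 in [(190,168,270,225),(215,240,255,275)]])
```

```text
t 7.85 pos [0.4556 0.2514 0.2165] x yaw 5.6 y [ 0.003  0.001 -1.   ] q [0.389 0.343 1.6   0.    1.196 0.292] gap 0.9963656995783389
F [ 0.4  0.3 -0.1] M [-0.07 -0.11 -0.02]
shift mm [ -1.1 142.5  -0.9] turn about tool y deg 48.65805781438084 (world -48.65805781438084 )
dial 0.4545557200908661 0.25001761317253113 0.07113178819417953
ptr ang 95.00583252019102 len 0.06843536325784651
brass 149 ang 101.53425739464498 r 0.056251499463076816
dryer/cup diff [np.float64(1.824122807017544), np.float64(1.727142857142857)]
```

View pics/w2.png

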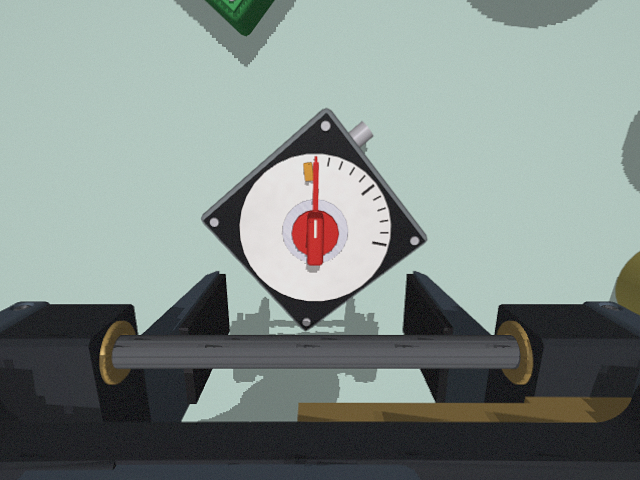

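The wrist view shows the pointer at (316,158) lying against the brass block at (308,172) with no gap. Handing in.

```bash
python3 -c "
from station import manip
print(manip.finish_job())"
```

```text
the job is handed in; nothing more can be done
None
```

I gripped the kiln gauge's red knob and turned it about 49° anticlockwise until it hit the hard stop. I then let go, raised the tool about 140 mm clear, and handed in at about 7.9 s on the robot's clock.

- **Stop reached:** the moment about the vertical jumped to about 0.5 N m, against about 0.05 N m needed to turn the knob. After release, the wrist picture shows the pointer lying against the brass block with no gap. It measured 95.0° against 101.5° for the block's centre, which roughly matches half the block's width plus half the pointer's.
- **Forces:** the wrist force readings at the ends of the moves I made stayed below about 7 N.
- **Dryer gauge and cup:** before-and-after pictures of both areas differ only by image noise, so neither appears to have moved.

No check failed or disagreed.

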